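# Arm the guarded switch and start the carving bench's chip extraction

### The arm

A 6-joint arm with a two-finger parallel gripper is mounted at the origin on the work surface. World frame = base frame: x ahead of the robot, y to its left, z up, the work surface at z = 0. Lengths are in mm, angles in degrees, forces in N, time in s.
With the tool pointing down it reaches from about 300 to 850 mm from the base axis. Payload 4.2 kg.
Tool frame: the origin (TCP) lies on the centre line of the jaws, within the pads' length; the fingertips stand 14 mm ahead of it and the grasp point (between the pads) lies 5 mm behind it; z points along the fingers, y is the direction in which the jaws open and shut (so a half turn about z gives the same grasp; the last joint's range is limited). The gripper opens to 91 mm and grips with 3 to 60 N. Pads are 32 mm wide; open, the fingers measure 118 mm over their backs; the gripper's body (76 mm by 178 mm) begins 60 mm behind the grasp point.
Start: joints at [-76.261, 18.312, 89.639, -0, 72.044, -1.146], TCP at [147.712, -555.718, 227.976] pointing down, gripper open.
Joint ranges: [-177.97, 177.97], [-48.28, 115.42], [12.27, 149.76], [-77.06, 257.06], [2.81, 150.46], [-146.56, 146.56]. Speed limits (degrees/s): [147.25, 147.25, 180, 180, 180, 180].

### API

Orientations are given as [roll, pitch, yaw] about the fixed x, y, z axes, in that order (R = Rz(yaw) Ry(pitch) Rx(roll)).
In Python, from workcell import env gives the robot as it stands.
- The arm moves only by the tool play_rows, never from a script. Its argument "increments" is a list of rows, each a list of 5 numbers: the shift along the world's x, y, z in mm, then the turn about the world's z in degrees, then the closure, from 0 (fully open) to 1 (shut). In form: [[x, y, z, yaw, fingers], ...]. A call has 1 to 20 rows; each row shifts and turns the commanded pose from where the row before left it; what a row does not reach is not made up. A row lasts 1/8 s, in which the tool goes at most 62.5 mm and 10.7 degrees, less where a joint would pass 70% of its speed; a pose out of reach is approached as far as the arm can. A call is refused whole if a number of a shift passes 62.5 or a number of a turn 10.7, either way. A call with a gripper value outside its range is refused whole. The fingers move at their own pace and stop on an object; "newtons" is the grip in N (left out, the last holds). Time passes only in rows, so rows that do not move let the fingers close. It gives the time, the measured TCP pose, the force and the opening at its end, in the units of the state.
- env.state(): the state, without advancing time (a new reading comes with each control period).
- env.grab_frame(name): name is "scene" or "top"; returns the picture (480x640x3 uint8, red, green, blue); there is no depth.
- env.calibration(name): a dict with "fx", "fy", "cx", "cy" (pixels), "R" (3x3) and "t" (3): a world point X has camera coordinates R X + t. Camera axes: x right, y down, z forward; pixel columns grow to the right and rows downward; lengths in mm; the calibration is good to about 2 mm. A picture is of the moment at which its call begins. calibration takes no time and is no camera call.
- env.job_done(): hands the job in, once; it reports no verdict.
The state is a dict: "time_s": time; "qpos": joint angles; "qvel": joint speeds; "effort": joint torques, N m; "ee_pos": TCP position; "ee_rot": TCP orientation; "force": force on the tool from outside, world axes, zero at the start; "torque": the same for the moment, N m; "gripper_width": finger opening in mm.
Only numpy, scipy, OpenCV 4.12 (cv2) and the standard library are available. Lean on these libraries where they do the work, as an engineer would, in place of code of your own. Each camera call takes 0.05 s, during which the arm holds its last target.

### The job

Get the chip extraction running before carving starts: first slide the shutter of the chip inlet fully open, then, on the switch box, swing the hinged safety cover right up, flip the toggle beneath it fully over towards the cover's hinge, and close the cover fully down again. Last of all, press the round start button beside the cover all the way in and let it go. Leave the carved bust, mallet, gouge and folding rule where they are.

Things in the scene. Friction and masses are not known exactly. Their poses are not given: they have to be found in the camera images.
- switchbox: Grey switch box fixed on the bench, 150 (x) x 190 (y) x 60 mm high. Origin: centre of its underside, z up. Cable gland and the cover's hinge towards +x; the cover and toggle sit at y = -35 mm, the start button at y = +55 mm. At yaw 0 its axes are the world's; it is turned by up to 0.4 rad either way and may stand left or right of the inlet.
- cover_hinge (a point): Point on the cover's hinge axis (along the box's y), mid-width of the cover, fixed to the switch box at (20, -35, 62) mm of its frame; axes as the box's. Seen from it, the shut cover is a black hood, open below and at the hinge end: x from -80 mm to 0, 60 mm wide (y), flat roof at z = 46 mm, upright front wall at x = -80 mm, walls 3 mm.
- cover (a joint): Angle of the safety cover: 0 shut (its start), 1.9 rad as far open as it goes; opening lifts its front (-x) end up and over towards +x. Stiff hinge (about 0.07 N m): it stays at any angle. Pushing the tab or the top of the front wall towards the hinge swings it up; once it stands open, pushing the tab back from the hinge side, then down, shuts it.
- cover_tab (a point): Centre of the upper end face of the cover's thumb tab, at (-75, 0, 66) mm from the hinge point when shut; moves with the cover. The tab stands on the front end of the roof, flush with the front wall: 10 mm thick (x -80 to -70 mm), 44 mm wide (y), 20 mm tall (z 46 to 66 mm).
- toggle (a joint): Angle of the steel toggle lever under the cover: 0 at the start, leaning 0.45 rad to the box's -x side (away from the hinge); 0.9 rad fully over, leaning 0.45 rad to +x (towards the hinge). Stiff pivot (about 0.03 N m, about 1 N at the tip): stays where it is left. Pivot at (-20, -35, 62) mm of the box's frame; lever 32 mm long, 7 to 12 mm thick.
- toggle_tip (a point): Rounded tip of the toggle lever, 32 mm from its pivot; moves with it.
- start_top (a point): Centre of the top face of the round grey start button (28 mm across, in a black housing) on the switch box; moves with the button. Pressed straight down.
- start (a joint): Travel of the start button: 0 out, 0.006 m fully in (about 5 N); springs back when let go.
- inlet: Aluminium chip inlet fixed on the bench, 130 (x) x 240 (y) x 78 mm high, with a round 86 mm opening in its top at y = -50 mm, two low guide rails (x = +-58 mm, up to z = 87 mm) and a pipe stub 64 mm across on its +x side. Origin: centre of its underside, z up. Turned by up to 0.4 rad either way.
- shutter (a joint): Travel of the flat steel shutter along the inlet's +y: at 0 it covers the opening, at 0.09 m (its stop) it is fully open. It starts at 0 to 0.02 m. Friction about 2 N; stays where it is left. The plate is 104 x 100 x 3 mm, its top at z = 84.5 mm of the inlet's frame.
- shutter_handle (a point): Centre of the top of the shutter's upright wooden handle, a block 50 mm wide (inlet x) x 12 mm thick (inlet y) rising 30 mm from the plate to z = 114.5 mm of the inlet's frame; moves with the shutter; axes as the inlet's.
- bust: Loose unfinished wooden bust, 197 mm tall on a 85 x 90 mm block, beyond the boxes. Origin: centre of underside. Not to be disturbed.
- mallet: Loose round carver's mallet standing on its head, 84 mm across, 215 mm tall. Origin: centre of underside. Not to be disturbed.
- gouge: Loose gouge lying on the bench, 250 mm long, wooden handle 25 mm thick. Origin under the ferrule, length along its x. Not to be disturbed.
- rule: Loose white folding rule, shut, 235 x 30 x 16 mm, lying on the bench. Origin: centre of underside, length along its x. Not to be disturbed.

How it is judged:
By the outcome, as a careful person would: the job done as asked, in the order asked, and still so for the second after the job is handed in, with the robot touching nothing.
It also fails if it takes over 72 s, if anything falls off the work surface, if the arm or the gripper's body presses on something with over 40 N, if the wrist force passes 120 N, or if a joint passes its speed limit or range.

## Working session

There is one attempt and no reset: what is moved stays moved. The work goes in short steps, Python scripts to look and compute and a tool call to move; the robot and the scene stay as the last step left them, time stands still between calls to the robot, and variables do not carry over. Pictures are saved under pics/ and viewed, and the job is handed in when it is done.

Besides the shell and the picture viewer there is one more tool, called after "Emit:" as name(argument=value, ...), one argument or row to a line, values as JSON. play_rows: Moves the arm, as the interface text tells. Its arguments: {"type":"object","properties":{"increments":{"type":"array"},"newtons":{"type":"number"}},"required":["increments"]}

```bash
mkdir -p pics; python3 - <<'E'
from workcell import env
import cv2
for n in ("scene","top"):
    cv2.imwrite(f"pics/{n}0.png",env.grab_frame(n)[:,:,::-1]); print(n,env.calibration(n))
print(env.state())
E
```

```text
scene {'fx': 541.8756557425061, 'fy': 541.8756557425061, 'cx': 321.6236823250406, 'cy': 249.8357010002005, 'R': array([[-0.82760292,  0.5611191 , -0.01479088],
       [ 0.33808932,  0.4772723 , -0.81111452],
       [-0.44807257, -0.67628138, -0.58470032]]), 't': array([ 464.74946218, -179.85906061, 1639.37538026])}
top {'fx': 620.2902102699912, 'fy': 620.2902102699912, 'cx': 321.9110183818951, 'cy': 241.40494726846723, 'R': array([[-0.00756977, -0.9999706 ,  0.00122662],
       [-0.99709381,  0.00745499, -0.07581792],
       [ 0.07580655, -0.00179698, -0.99712092]]), 't': array([ 106.92788758,  651.01198429, 1469.17087068])}
{'time_s': 0.1, 'qpos': array([-7.62615926e+01,  1.83478332e+01,  8.96988507e+01, -1.43666082e-03,
        7.20446239e+01, -1.14515207e+00]), 'qvel': array([-0.06986695, -0.17239749, -0.09430018, -0.04769106, -0.01217892,
       -0.07727419]), 'effort': array([ 4.34057279e-05, -4.13333058e+01, -2.32510096e+01,  7.28627597e-02,
        4.21862165e-02, -7.00910664e-05]), 'ee_pos': array([ 147.59067807, -555.29142163,  227.20962575]), 'ee_rot': array([-1.79908683e+02, -4.59106839e-04,  1.48840030e+01]), 'force': array([ 0.32956141,  0.62875686, -0.28565734]), 'torque': array([ 0.05687917,  0.0225904 , -0.05435299]), 'gripper_width': 91.58028992241708}
```

View pics/scene0.png

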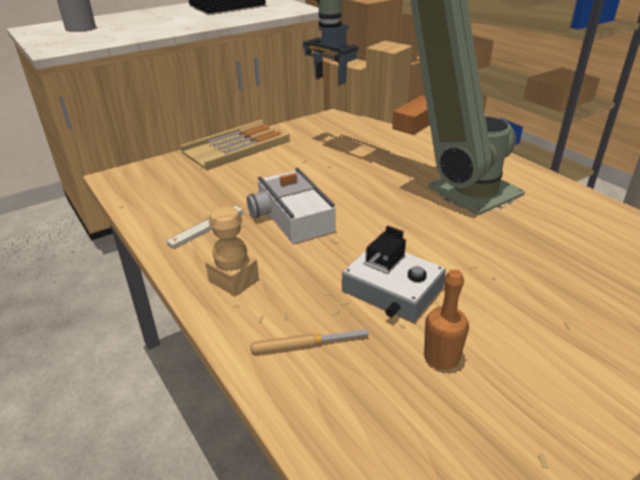

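View pics/top0.png

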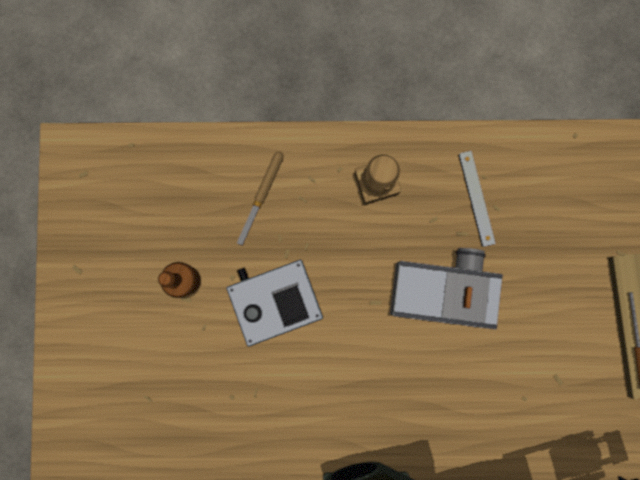

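```bash
python3 - <<'E'
import cv2
t=cv2.imread("pics/top0.png"); s=cv2.imread("pics/scene0.png")
cv2.imwrite("pics/c1.png",cv2.resize(t[245:360,215:335],None,fx=5,fy=5,interpolation=cv2.INTER_CUBIC))
cv2.imwrite("pics/c2.png",cv2.resize(t[240:340,380:510],None,fx=5,fy=5,interpolation=cv2.INTER_CUBIC))
cv2.imwrite("pics/c3.png",cv2.resize(s[220:325,335:455],None,fx=5,fy=5,interpolation=cv2.INTER_CUBIC))
E
```

```text
(no output)
```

View pics/c1.png

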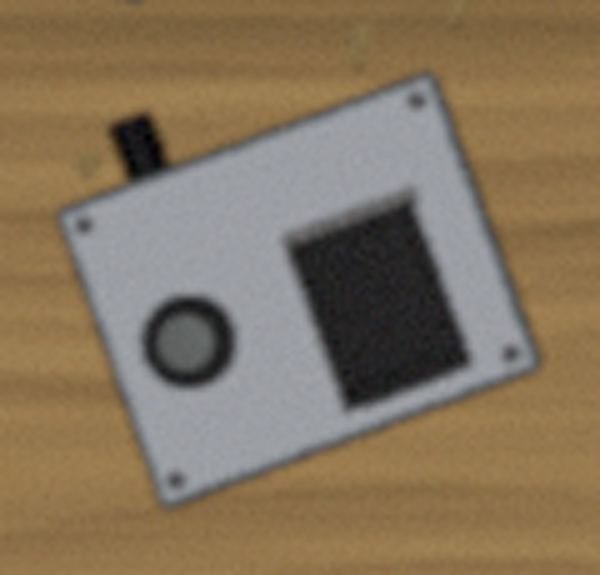

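View pics/c2.png

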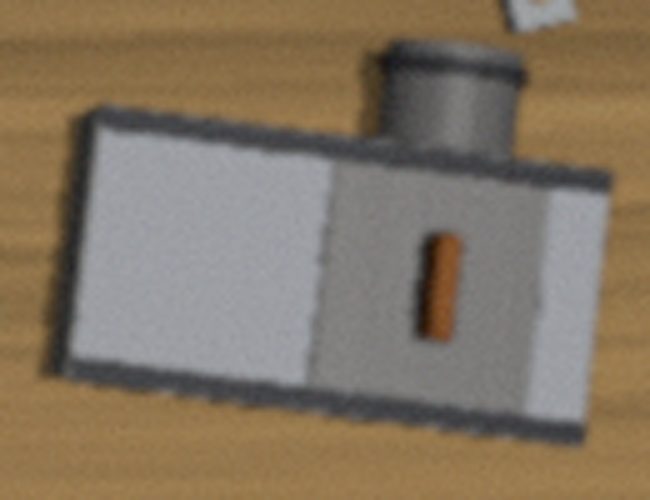

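View pics/c3.png

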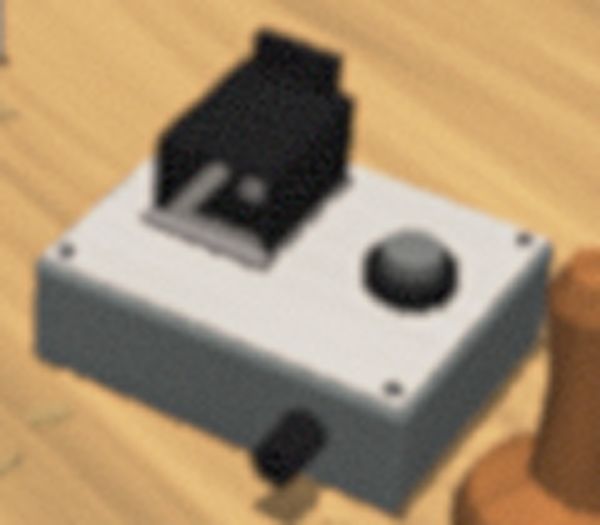

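```bash
cat > h.py <<'E'
import numpy as np, cv2
from scipy.optimize import least_squares
from workcell import env
C={n:env.calibration(n) for n in("top","scene")}
def proj(n,X):
    c=C[n];p=np.atleast_2d(X)@c["R"].T+c["t"]
    return np.c_[c["fx"]*p[:,0]/p[:,2]+c["cx"],c["fy"]*p[:,1]/p[:,2]+c["cy"]]
def unproj(n,uv,z):
    c=C[n];d=c["R"].T@np.array([(uv[0]-c["cx"])/c["fx"],(uv[1]-c["cy"])/c["fy"],1]);o=-c["R"].T@c["t"]
    return o+d*(z-o[2])/d[2]
def Rz(a): return np.array([[np.cos(a),-np.sin(a),0],[np.sin(a),np.cos(a),0],[0,0,1]])
def place(p,L): return np.atleast_2d(L)@Rz(p[2]).T+[p[0],p[1],0]
E
python3 - <<'E'
from h import *
def crop(a,ox,oy): return np.array(a,float)/5+[ox,oy]-0.4
a=crop([(60,212),(432,73),(540,365),(165,505)],215,245)
L=np.array([(75,95,60),(75,-95,60),(-75,-95,60),(-75,95,60)],float)
s=crop([(432-0,73)],0,0)
f=least_squares(lambda p:(proj("top",place(p,L))-a).ravel(),[550,150,.3]); print(f.x,f.fun.round(2))
b=f.x
# scene: top corners (c3 offset 335,220)
S=crop([(38,262),(395,412),(548,240)],335,220); LS=np.array([(75,-95,60),(75,95,60),(-75,95,60)])
print((proj("scene",place(b,LS))-S).round(2))
print("scene tab tops", proj("scene",place(b,[(-60,-13,128),(-60,-57,128)])), crop([(342,55),(262,28)],335,220))
g=least_squares(lambda p:np.r_[(proj("top",place(p,L))-a).ravel(),(proj("scene",place(p,LS))-S).ravel()],b);print("both",g.x,g.fun.round(2))
i=crop([(95,108),(610,172),(580,442),(60,375)],380,240)
Li=np.array([(65,120,87),(65,-120,87),(-65,-120,87),(-65,120,87)],float)
f=least_squares(lambda p:(proj("top",place(p,Li))-i).ravel(),[550,-150,-.1]); print(f.x,f.fun.round(2))
h=crop([(447,234),(462,234),(452,342),(432,342),(333,160),(310,383),(545,188),(527,415)],380,240)
for k,uv in enumerate(h):
    w=unproj("top",uv,114.5 if k<4 else 84.5); print((Rz(-f.x[2])@(w-[f.x[0],f.x[1],0])).round(1))
E
```

```text
[5.07667069e+02 2.13846733e+02 3.48721539e-01] [-1.31 -0.76  0.53 -1.28  1.25  0.62 -0.47  1.37]
[[-1.71 -0.3 ]
 [ 1.74  1.61]
 [ 2.28  0.11]]
scene tab tops [[403.63080521 230.94192153]
 [386.90694825 224.954199  ]] [[403.  230.6]
 [387.  225.2]]
both [5.07888778e+02 2.12855054e+02 3.47949585e-01] [-0.87 -0.9   0.99 -1.36  1.66  0.56 -0.08  1.25 -2.05 -0.51  1.3   1.4
  1.91 -0.05]
[ 5.23188858e+02 -1.83373093e+02 -1.35614583e-01] [-0.38 -1.64  0.25 -1.11  0.23  1.4  -0.11  1.3 ]
[ 23.6 -42.  114.5]
[ 24.5 -48.7 114.5]
[-24.2 -49.5 114.5]
[-25.3 -40.6 114.5]
[51.7  6.8 84.5]
[-51.1   5.8  84.5]
[ 51.4 -91.5  84.5]
[-52.9 -94.5  84.5]
```

```bash
cat >> h.py <<'E'
B=np.array([507.8,213.3,0.3485]); I=np.array([523.2,-183.4,-0.1356])
def bx(x,z,y=-35): return place(B,[(x,y,z)])[0].round(1)
def ix(y,z): return place(I,[(0,y,z)])[0].round(1)
E
python3 - <<'E'
from h import *
print("now",env.state()["ee_pos"],"in",ix(-78,109),ix(18,109), "done",ix(24,109))
print("dir inlet y",Rz(I[2])@[0,1,0],"dir box x",Rz(B[2])@[1,0,0])
print("mallet,bust",unproj("top",(180,280),0),unproj("top",(378,195),0))
E
```

```text
now [ 147.59067807 -555.29142163  227.20962575] in [ 512.7 -260.7  109. ] [ 525.6 -165.6  109. ] done [ 526.4 -159.6  109. ]
dir inlet y [0.13518483 0.9908204  0.        ] dir box x [0.939886   0.34148836 0.        ]
mallet,bust [561.97398561 448.36845938   0.        ] [767.23316413 -36.99412977   0.        ]
```

Emit:
play_rows(
  increments=[
    [36.5,29.5,0,9.6,1],
    [36.5,29.5,0,9.6,1],
    [36.5,29.5,0,9.6,1],
    [36.5,29.5,0,9.6,1],
    [36.5,29.5,0,9.6,1],
    [36.5,29.5,0,9.6,1],
    [36.5,29.5,0,9.7,1],
    [36.5,29.5,0,0,1],
    [36.5,29.5,0,0,1],
    [36.5,29.5,-10,0,1],
    [0,0,-25,0,1],
    [0,0,-25,0,1],
    [0,0,-25,0,1],
    [0,0,-20,0,1],
    [0,0,-8,0,1],
    [0,0,0,0,1],
  ],
  newtons=20,
)

```text
time_s: 2.1
ee_pos: [512.5, -260.6, 114.6]
ee_rot: [-179.9, -0.0, 82.2]
force: [0.3, -0.8, 0.0]
gripper_width: 0.7
```

Emit:
play_rows(
  increments=[
    [0,0,-5,0,1],
    [1.3,10,0,0,1],
    [1.3,10,0,0,1],
    [1.3,10,0,0,1],
    [1.3,10,0,0,1],
    [1.3,10,0,0,1],
    [1.3,10,0,0,1],
    [1.3,10,0,0,1],
    [1.3,10,0,0,1],
    [1.3,8,0,0,1],
    [0,0,0,0,1],
  ],
)

```text
time_s: 3.48
ee_pos: [524.2, -173.3, 110.2]
ee_rot: [-180.0, 0.2, 82.3]
force: [0.6, -5.0, 0.7]
gripper_width: 0.5
```

```bash
python3 - <<'E'
from h import *
cv2.imwrite("pics/t1.png",cv2.resize(env.grab_frame("scene")[150:270,230:390,::-1],None,fx=5,fy=5,interpolation=cv2.INTER_CUBIC))
E
```

```text
(no output)
```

View pics/t1.png

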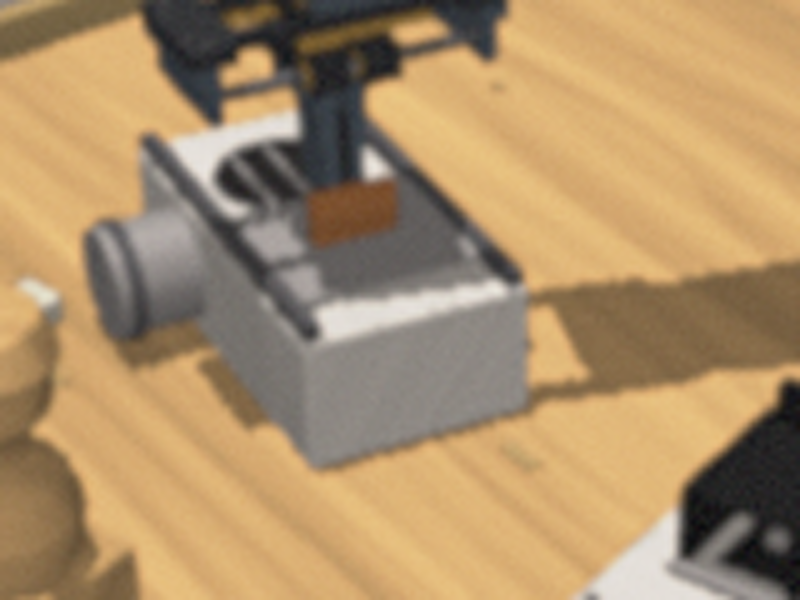

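Emit:
play_rows(
  increments=[
    [0.5,4,0,0,1],
    [0.5,4,0,0,1],
    [0,0,0,0,1],
  ],
)

```text
time_s: 3.9
ee_pos: [524.4, -172.9, 110.5]
ee_rot: [180.0, 1.0, 82.5]
force: [-4.8, -29.5, 0.1]
gripper_width: 0.2
```

Emit:
play_rows(
  increments=[
    [-1,-10,0,0,1],
    [-2,-15,0,0,1],
    [0,0,40,0,1],
    [0,0,40,0,1],
    [0,0,40,0,1],
    [-10,-40,20,0,1],
    [0,-40,0,0,1],
    [0,0,0,0,1],
  ],
)

```text
time_s: 4.9
ee_pos: [512.0, -271.3, 249.6]
ee_rot: [-180.0, -0.0, 82.0]
force: [-0.1, -0.6, 0.6]
gripper_width: 0.2
```

```bash
python3 - <<'E'
from h import *
cv2.imwrite("pics/t2.png",cv2.resize(env.grab_frame("top")[240:340,380:510,::-1],None,fx=5,fy=5,interpolation=cv2.INTER_CUBIC))
E
```

```text
(no output)
```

View pics/t2.png

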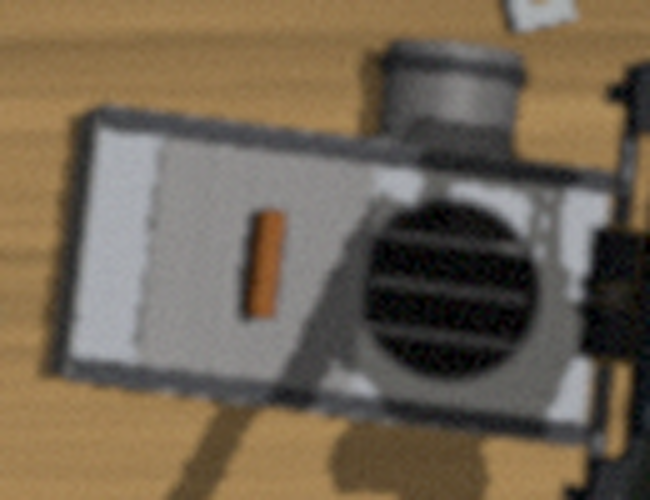

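```bash
python3 - <<'E'
from h import *
def crop(a,ox,oy): return np.array(a,float)/5+[ox,oy]-0.4
def m(lab,c,z):
  for uv in crop(c,380,240):
    w=unproj("top",uv,z);print(lab,(Rz(-I[2])@(w-[I[0],I[1],0])).round(1))
m("old",[(333,160),(310,383),(545,188),(527,415)],84.5)
m("new",[(158,138),(137,358),(375,170)],84.5)
m("hole",[(453,202),(538,290),(450,378),(366,290)],78)
m("hold",[(462,234),(447,234),(452,342)],114.5)
m("hnew",[(284,212),(263,212),(272,318)],114.5)
E
```

```text
old [51.7  6.8 84.5]
old [-51.1   5.8  84.5]
old [ 51.4 -91.5  84.5]
old [-52.9 -94.4  84.5]
new [51.5 88.  84.5]
new [-49.9  85.7  84.5]
new [ 49.6 -12.9  84.5]
hole [ 39.9 -51.7  78. ]
hole [  4.6 -95.   78. ]
hole [-40.7 -59.2  78. ]
hole [ -5.6 -16.3  78. ]
hold [ 24.5 -48.7 114.5]
hold [ 23.6 -42.  114.5]
hold [-24.2 -49.5 114.5]
hnew [ 24.   32.  114.5]
hnew [ 22.8  41.4 114.5]
hnew [-23.9  31.9 114.5]
```

```bash
python3 - <<'E'
from h import *
hf=13.5
W=[("pre",bx(-60-hf-15,126))]
for d in range(0,91,10):
    t=np.radians(d);c,s=np.cos(t),np.sin(t)
    W.append((d,bx(20-80*c+50*s-hf,62+80*s+50*c+14)))
for d in (97,103,109):
    t=np.radians(d);c,s=np.cos(t),np.sin(t);k=(d-90)/19
    q=50-15*k
    W.append((d,bx(20-80*c+q*s-hf+2*hf*k,62+80*s+q*c+14)))
p=None
for n,w in W:
    print(n,w,None if p is None else (w-p).round(1)); p=w
print(env.state()["ee_pos"])
E
```

```text
pre [436.6 150.2 126. ] None
0 [450.7 155.3 126. ] [14.1  5.1  0. ]
10 [460.  158.7 139.1] [ 9.3  3.4 13.1]
20 [471.3 162.8 150.3] [11.3  4.1 11.2]
30 [484.2 167.5 159.3] [12.9  4.7  9. ]
40 [498.5 172.7 165.7] [14.3  5.2  6.4]
50 [513.5 178.1 169.4] [15.   5.4  3.7]
60 [529.  183.8 170.3] [15.5  5.7  0.9]
70 [544.3 189.3 168.3] [15.3  5.5 -2. ]
80 [559.1 194.7 163.5] [14.8  5.4 -4.8]
90 [572.9 199.7 156. ] [13.8  5.  -7.5]
97 [585.9 204.4 150. ] [13.   4.7 -6. ]
103 [596.5 208.3 145. ] [10.6  3.9 -5. ]
109 [606.8 212.  140.2] [10.3  3.7 -4.8]
[ 511.87613785 -269.90038139  249.33946584]
```

Emit:
play_rows(
  increments=[
    [-7.6,42,0,7,1],
    [-7.6,42,0,7,1],
    [-7.6,42,0,7,1],
    [-7.6,42,0,6.8,1],
    [-7.6,42,0,0,1],
    [-7.6,42,0,0,1],
    [-7.6,42,0,0,1],
    [-7.6,42,0,0,1],
    [-7.6,42,0,0,1],
    [-7.4,41.9,-4,0,1],
    [0,0,-30,0,1],
    [0,0,-30,0,1],
    [0,0,-30,0,1],
    [0,0,-20,0,1],
    [0,0,-10,0,1],
    [0,0,0,0,1],
  ],
)

```text
time_s: 6.95
ee_pos: [435.8, 150.5, 125.6]
ee_rot: [-179.9, -0.0, 110.0]
force: [0.5, -0.2, 0.2]
gripper_width: 0.3
```

```bash
python3 - <<'E'
from h import *
cv2.imwrite("pics/t3.png",cv2.resize(env.grab_frame("scene")[170:325,235:455,::-1],None,fx=3.6,fy=3.6,interpolation=cv2.INTER_CUBIC))
E
```

```text
(no output)
```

View pics/t3.png

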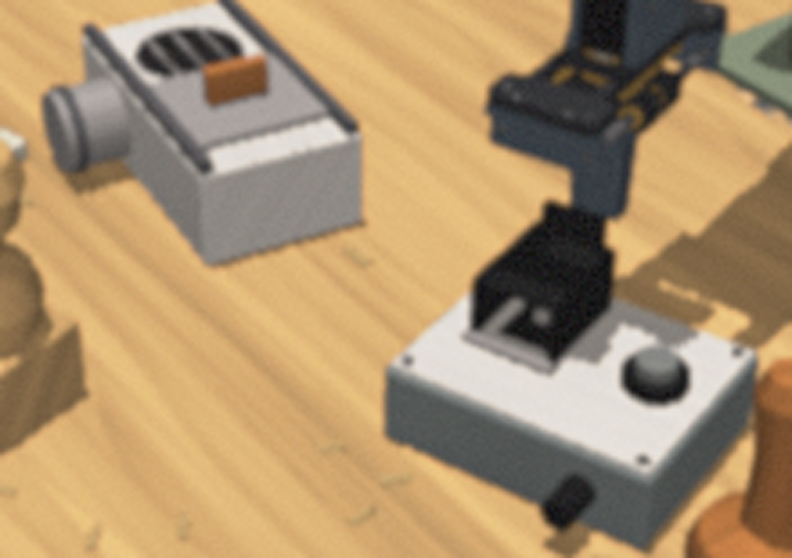

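Emit:
play_rows(
  increments=[
    [7,2.5,0,0,1],
    [7.1,2.6,0,0,1],
    [4.6,1.7,6.5,0,1],
    [4.7,1.7,6.6,0,1],
    [5.6,2,5.6,0,1],
    [5.7,2.1,5.6,0,1],
    [6.4,2.3,4.5,0,1],
    [6.5,2.4,4.5,0,1],
    [7.1,2.6,3.2,0,1],
    [7.2,2.6,3.2,0,1],
    [7.5,2.7,1.8,0,1],
    [7.5,2.7,1.9,0,1],
    [0,0,0,0,1],
  ],
)

```text
time_s: 8.62
ee_pos: [516.0, 179.1, 171.1]
ee_rot: [179.7, -0.0, 110.0]
force: [-0.5, -0.0, 8.1]
gripper_width: 0.3
```

```bash
python3 - <<'E'
from h import *
cv2.imwrite("pics/t4.png",cv2.resize(env.grab_frame("scene")[170:325,315:455,::-1],None,fx=3.6,fy=3.6,interpolation=cv2.INTER_CUBIC))
E
```

```text
(no output)
```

View pics/t4.png

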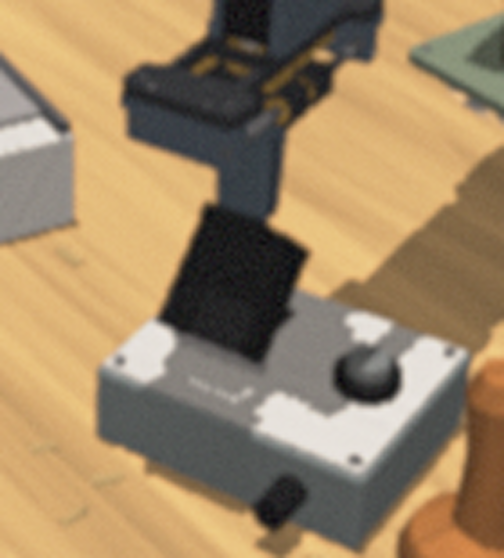

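```bash
python3 - <<'E'
from h import *
f=env.grab_frame("top"); s=env.state(); print(s["force"],s["torque"],s["ee_pos"])
cv2.imwrite("pics/t5.png",cv2.resize(f[225:360,195:365,::-1],None,fx=4,fy=4,interpolation=cv2.INTER_CUBIC))
f=env.grab_frame("scene")
cv2.imwrite("pics/t6.png",cv2.resize(f[190:285,350:430,::-1],None,fx=6,fy=6,interpolation=cv2.INTER_CUBIC))
th=np.radians(50)
for d in (30,40,50,60):
  t=np.radians(d);c,s=np.cos(t),np.sin(t)
  print(d,(proj("scene",np.array([bx(20+x*c+z*s,62-x*s+z*c,-35+y) for x,z,y in((-70,66,-22),(-70,66,22),(0,46,-30),(-80,46,30))])).round(1)).tolist())
E
```

```text
[-0.66386715  0.46740934  7.85809683] [ 0.03476634 -0.01514808 -0.01208484] [515.7334952  178.97152027 171.08590664]
30 [[375.4, 225.6], [392.7, 231.9], [359.6, 254.3], [399.7, 233.8]]
40 [[371.6, 227.7], [389.0, 234.0], [357.9, 257.4], [396.6, 234.2]]
50 [[367.6, 231.0], [385.0, 237.5], [356.5, 260.7], [393.2, 235.9]]
60 [[363.5, 235.4], [381.0, 242.0], [355.3, 264.1], [389.5, 238.9]]
```

View pics/t5.png

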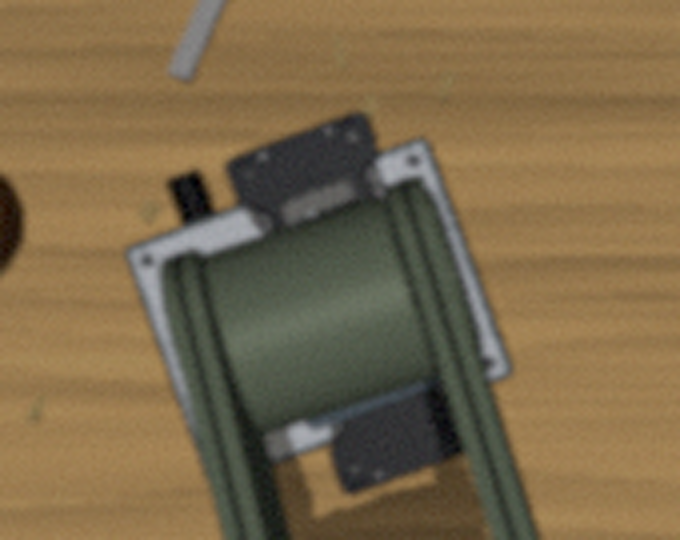

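View pics/t6.png

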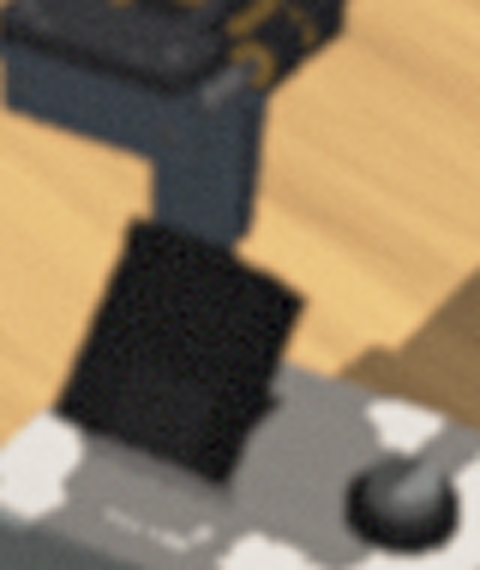

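```bash
python3 - <<'E'
from h import *
s=6
for d in (40,60,70,80,90,100,109):
  t=np.radians(d);c,s=np.cos(t),np.sin(t)
  u=proj("scene",np.array([bx(20+x*c+z*s,62-x*s+z*c,-35+y) for x,z,y in((-80,46,-30),(-80,46,30),(-80,0,-30),(-80,0,30),(0,46,-30),(0,46,30),(-80,66,-22),(-80,66,22))]))
  print(d,((u-[350,190])*6).round(0).tolist())
E
```

```text
40 [[139.0, 214.0], [280.0, 265.0], [176.0, 256.0], [312.0, 307.0], [47.0, 405.0], [187.0, 461.0], [142.0, 202.0], [246.0, 240.0]]
60 [[95.0, 240.0], [237.0, 293.0], [149.0, 243.0], [288.0, 294.0], [32.0, 444.0], [171.0, 501.0], [89.0, 246.0], [195.0, 286.0]]
70 [[72.0, 264.0], [214.0, 317.0], [132.0, 245.0], [272.0, 297.0], [26.0, 465.0], [165.0, 522.0], [63.0, 279.0], [168.0, 319.0]]
80 [[48.0, 293.0], [191.0, 348.0], [114.0, 254.0], [254.0, 306.0], [23.0, 484.0], [161.0, 541.0], [37.0, 318.0], [143.0, 359.0]]
90 [[26.0, 327.0], [169.0, 383.0], [94.0, 268.0], [235.0, 321.0], [21.0, 501.0], [159.0, 559.0], [14.0, 361.0], [119.0, 403.0]]
100 [[5.0, 366.0], [148.0, 423.0], [73.0, 288.0], [215.0, 342.0], [22.0, 517.0], [159.0, 575.0], [-7.0, 408.0], [99.0, 451.0]]
109 [[-11.0, 402.0], [132.0, 460.0], [55.0, 311.0], [197.0, 366.0], [24.0, 529.0], [161.0, 587.0], [-22.0, 451.0], [83.0, 494.0]]
```

```bash
cat >> h.py <<'E'
def wire(im,d,ox,oy,k,col):
  t=np.radians(d);c,s=np.cos(t),np.sin(t)
  def P(x,y,z): return ((proj("scene",bx(20+x*c+z*s,62-x*s+z*c,-35+y))[0]-[ox,oy])*k).astype(int).tolist()
  for a,b in [((-80,-30,46),(-80,30,46)),((-80,-30,0),(-80,30,0)),((0,-30,46),(0,30,46)),((-80,-30,46),(0,-30,46)),((-80,30,46),(0,30,46)),((-80,30,0),(0,30,0)),((-80,30,0),(-80,30,46)),((-80,-30,0),(-80,-30,46)),((-80,-22,66),(-80,22,66)),((-70,-22,66),(-70,22,66)),((-80,22,46),(-80,22,66)),((-80,-22,46),(-80,-22,66)),((0,30,0),(0,30,46))]:
    cv2.line(im,P(*a),P(*b),col,1)
E
python3 - <<'E'
from h import *
f=cv2.resize(env.grab_frame("scene")[190:285,350:430,::-1],None,fx=6,fy=6,interpolation=cv2.INTER_CUBIC)
f=cv2.convertScaleAbs(f,alpha=1.6,beta=20)
o=[]
for d in (30,42):
  g=f.copy();wire(g,d,350,190,6,(0,255,255));o.append(g[:560,:400])
cv2.imwrite("pics/t7.png",np.hstack(o))
E
```

```text
(no output)
```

View pics/t7.png

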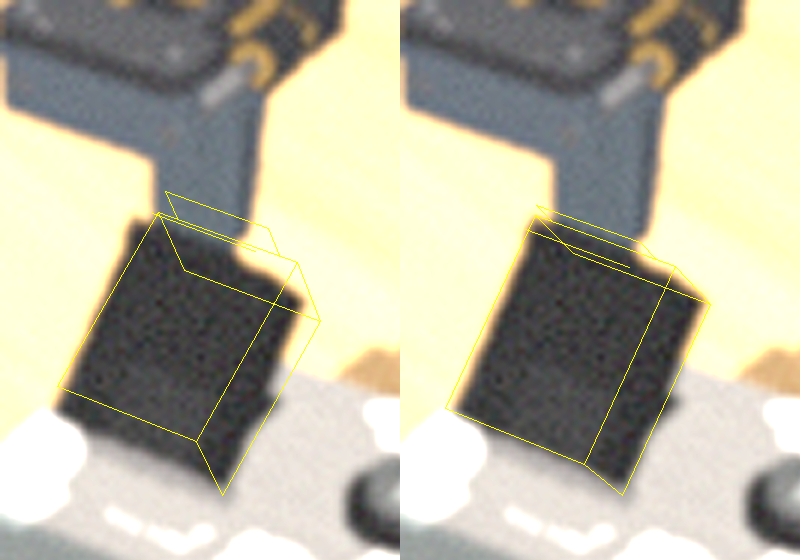

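Emit:
play_rows(
  increments=[
    [0,0,3,0,1],
    [3,1,2,0,1],
    [5,1.9,1,0,1],
    [5,1.9,0,0,1],
    [5,1.9,0,0,1],
  ],
)

```text
time_s: 9.45
ee_pos: [532.2, 184.9, 175.6]
ee_rot: [180.0, 0.0, 110.0]
force: [0.5, -2.0, 3.2]
gripper_width: 0.6
```

```bash
python3 - <<'E'
from h import *
f=cv2.resize(env.grab_frame("scene")[190:285,350:430,::-1],None,fx=6,fy=6,interpolation=cv2.INTER_CUBIC)
f=cv2.convertScaleAbs(f,alpha=1.6,beta=20)
o=[]
for d in (50,60):
  g=f.copy();wire(g,d,350,190,6,(0,255,255));o.append(g[:560,:400])
cv2.imwrite("pics/t8.png",np.hstack(o));print(env.state()["force"])
E
```

```text
[ 0.02345363 -0.06374426  2.44901971]
```

View pics/t8.png

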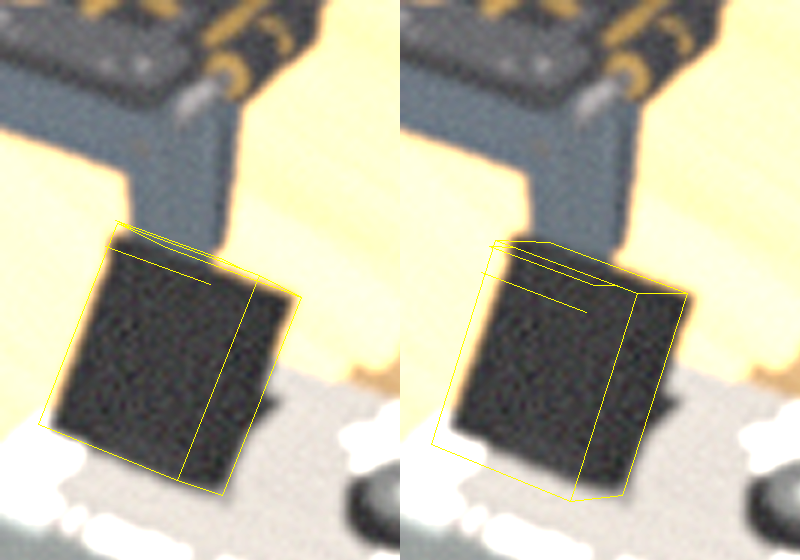

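Emit:
play_rows(
  increments=[
    [7,2.5,0,0,1],
    [7,2.5,-1,0,1],
    [7,2.5,-2,0,1],
    [7,2.5,-3,0,1],
    [7,2.5,-4,0,1],
    [7,2.5,-4,0,1],
  ],
)

```text
time_s: 10.25
ee_pos: [576.5, 201.0, 162.9]
ee_rot: [179.6, -0.0, 110.0]
force: [2.4, 1.5, 5.6]
gripper_width: 0.4
```

```bash
python3 - <<'E'
from h import *
f=cv2.resize(env.grab_frame("scene")[190:285,350:430,::-1],None,fx=6,fy=6,interpolation=cv2.INTER_CUBIC)
f=cv2.convertScaleAbs(f,alpha=1.6,beta=20)
o=[]
for d in (75,90):
  g=f.copy();wire(g,d,350,190,6,(0,255,255));o.append(g[:560,:400])
cv2.imwrite("pics/t9.png",np.hstack(o));print(env.state()["force"])
E
```

```text
[3.96422813 2.29447545 5.67072338]
```

View pics/t9.png

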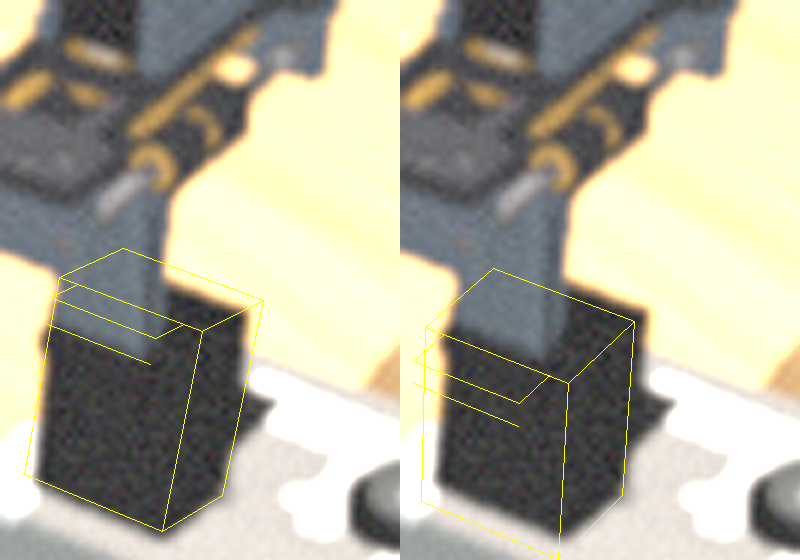

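Emit:
play_rows(
  increments=[
    [6,2.2,-3,0,1],
    [6,2.2,-5,0,1],
    [6,2.2,-5,0,1],
    [4,1.5,-5,0,1],
    [2,0.7,-4,0,1],
    [0,0,-3,0,1],
  ],
)

```text
time_s: 11.05
ee_pos: [604.9, 211.4, 140.2]
ee_rot: [178.9, -0.0, 110.0]
force: [10.5, 4.7, 12.1]
gripper_width: 0.4
```

```bash
python3 - <<'E'
from h import *
f=cv2.resize(env.grab_frame("scene")[190:285,350:430,::-1],None,fx=6,fy=6,interpolation=cv2.INTER_CUBIC)
f=cv2.convertScaleAbs(f,alpha=1.6,beta=20)
o=[]
for d in (90,109):
  g=f.copy();wire(g,d,350,190,6,(0,255,255));o.append(g[:560,:400])
cv2.imwrite("pics/t10.png",np.hstack(o));print(env.state()["force"])
E
```

```text
[11.14869559  5.29925031  9.61618238]
```

View pics/t10.png

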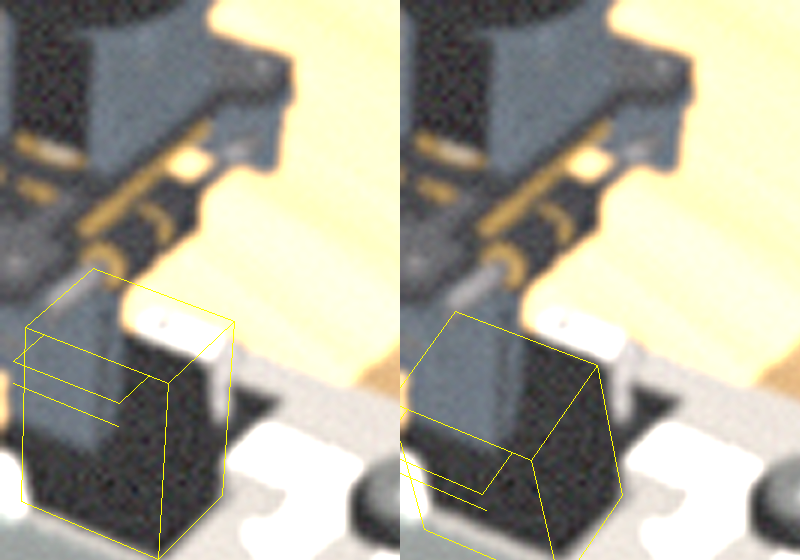

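Emit:
play_rows(
  increments=[
    [0,0,-4,0,1],
    [0,0,-4,0,1],
    [0,0,-3,0,1],
    [0,0,0,0,1],
  ],
)

```text
time_s: 11.6
ee_pos: [608.1, 212.5, 136.1]
ee_rot: [178.2, 0.0, 110.0]
force: [7.4, 3.3, 33.1]
gripper_width: 0.5
```

```bash
python3 - <<'E'
from h import *
f=cv2.resize(env.grab_frame("scene")[190:285,350:430,::-1],None,fx=6,fy=6,interpolation=cv2.INTER_CUBIC)
f=cv2.convertScaleAbs(f,alpha=1.6,beta=20)
o=[]
for d in (100,109):
  g=f.copy();wire(g,d,350,190,6,(0,255,255));o.append(g[:560,:400])
cv2.imwrite("pics/t11.png",np.hstack(o));print(env.state()["force"])
E
```

```text
[ 7.21230236  3.1473121  32.95285929]
```

View pics/t11.png

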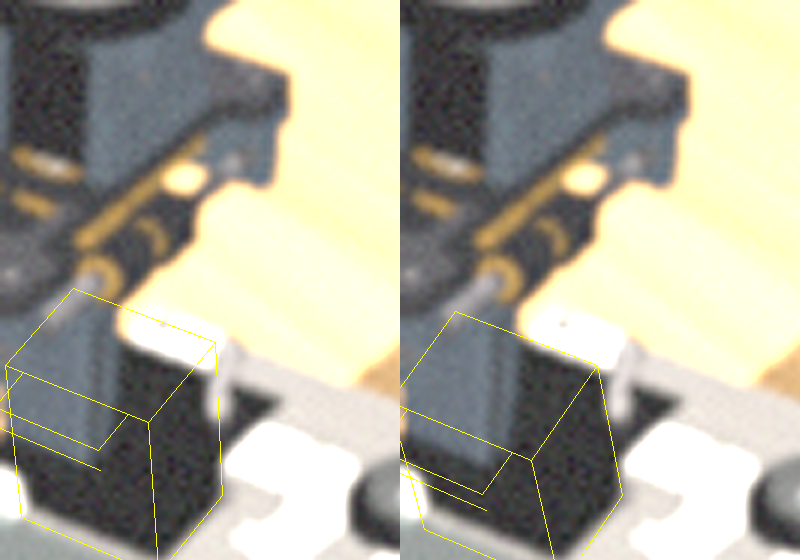

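Emit:
play_rows(
  increments=[
    [0,0,15,0,1],
    [0,0,30,0,1],
    [-30,-11,10,0,1],
    [-35,-12.7,0,0,1],
    [-35,-12.7,0,0,1],
    [-35,-12.7,0,0,1],
    [0,0,0,0,1],
  ],
)

```text
time_s: 12.52
ee_pos: [459.5, 158.5, 179.5]
ee_rot: [-179.8, -0.0, 110.0]
force: [0.7, -0.2, 1.1]
gripper_width: 0.5
```

```bash
python3 - <<'E'
from h import *
f=cv2.resize(env.grab_frame("scene")[190:300,330:450,::-1],None,fx=5,fy=5,interpolation=cv2.INTER_CUBIC)
f=cv2.convertScaleAbs(f,alpha=1.4,beta=10)
cv2.imwrite("pics/t12.png",f);s=env.state();print(s["force"],s["ee_pos"],bx(-62,94),bx(-29,94),bx(-62,94)-s["ee_pos"])
E
```

```text
[0.22478758 0.09612795 0.14732054] [461.47444197 159.1817744  179.87292559] [461.5 159.2  94. ] [492.5 170.5  94. ] [ 2.55580283e-02  1.82255974e-02 -8.58729256e+01]
```

View pics/t12.png

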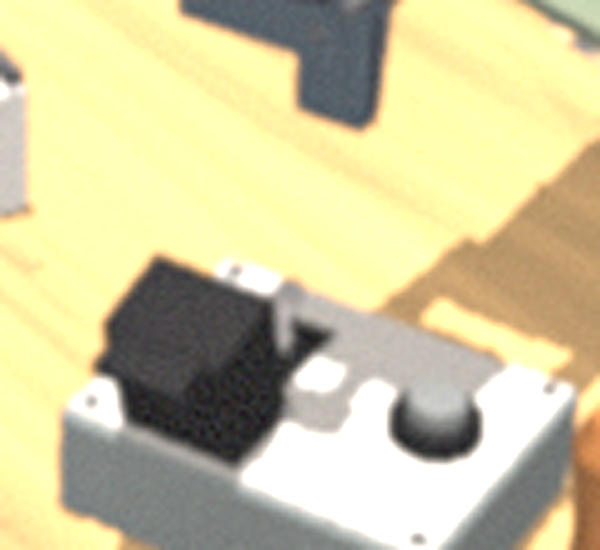

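Emit:
play_rows(
  increments=[
    [0,0,-30,0,1],
    [0,0,-30,0,1],
    [0,0,-18,0,1],
    [0,0,-8,0,1],
    [0,0,0,0,1],
    [6,2.2,0,0,1],
    [6,2.2,0,0,1],
    [6,2.2,0,0,1],
    [6,2.2,0,0,1],
    [5,1.8,0,0,1],
    [2,0.7,0,0,1],
    [0,0,0,0,1],
  ],
)

```text
time_s: 14.08
ee_pos: [493.8, 170.9, 94.3]
ee_rot: [180.0, 0.0, 110.0]
force: [-0.4, -0.4, 0.6]
gripper_width: 0.5
```

```bash
python3 - <<'E'
from h import *
f=cv2.resize(env.grab_frame("scene")[190:300,330:450,::-1],None,fx=5,fy=5,interpolation=cv2.INTER_CUBIC)
f=cv2.convertScaleAbs(f,alpha=1.4,beta=10)
cv2.imwrite("pics/t13.png",f);s=env.state();print(s["force"],s["ee_pos"])
E
```

```text
[ 0.02426256  0.01485131 -0.62364441] [493.79401202 170.8630355   94.33010038]
```

View pics/t13.png

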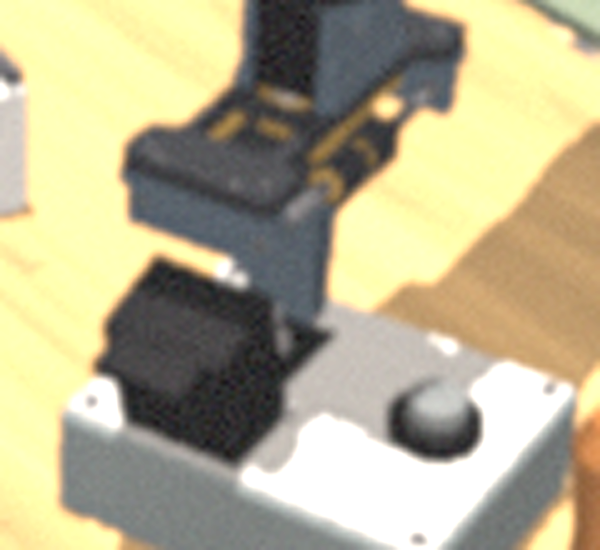

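Emit:
play_rows(
  increments=[
    [3,1.1,0,0,1],
    [3,1.1,0,0,1],
    [0,0,0,0,1],
  ],
)

```text
time_s: 14.5
ee_pos: [496.8, 172.0, 93.9]
ee_rot: [-179.6, -0.0, 110.0]
force: [-6.8, -3.3, 3.5]
gripper_width: 0.6
```

Emit:
play_rows(
  increments=[
    [3,1.1,0,0,1],
    [0,0,0,0,1],
  ],
)

```text
time_s: 14.75
ee_pos: [497.1, 172.1, 93.7]
ee_rot: [-179.2, -0.0, 110.0]
force: [-12.0, -5.6, 8.4]
gripper_width: 1.1
```

Emit:
play_rows(
  increments=[
    [-10,-3.6,0,0,1],
    [-15,-5.5,0,0,1],
    [-10,-3.6,20,0,1],
    [0,0,50,0,1],
    [0,0,30,0,1],
    [0,0,0,0,1],
  ],
)

```text
time_s: 15.5
ee_pos: [468.8, 161.8, 196.8]
ee_rot: [179.6, 0.0, 110.0]
force: [-0.3, 0.4, -0.7]
gripper_width: 0.3
```

```bash
python3 - <<'E'
from h import *
f=cv2.resize(env.grab_frame("scene")[190:300,330:450,::-1],None,fx=5,fy=5,interpolation=cv2.INTER_CUBIC)
f=cv2.convertScaleAbs(f,alpha=1.4,beta=10)
for a in (-.45,.45):
  P=[((proj("scene",bx(-20+r*np.sin(a),62+r*np.cos(a)))[0]-[330,190])*5).astype(int).tolist() for r in (0,32)]
  cv2.line(f,P[0],P[1],(0,255,255),1)
cv2.imwrite("pics/t14.png",f);s=env.state();print(s["force"],s["ee_pos"])
hf=13.5
for d in (109,100,90,80,70,60,50,40,30,20,10,0):
    t=np.radians(d);c,s=np.cos(t),np.sin(t)
    ex=max(-70*c+66*s,-80*c+66*s); ez=70*s+66*c
    print(d,bx(20+ex+hf,62+ez-10+14))
print("pre",bx(20+88+hf+20,62+48-10+14))
E
```

```text
[ 0.42829791 -0.672329   -0.54435387] [467.60138164 161.42619717 195.00183741]
109 [634.4 222.  110.7]
100 [625.4 218.8 123.5]
90 [613.3 214.4 136. ]
80 [600.9 209.9 146.4]
70 [587.  204.8 154.4]
60 [572.1 199.4 159.6]
50 [556.5 193.7 162. ]
40 [540.7 188.  161.6]
30 [525.3 182.4 158.2]
20 [510.6 177.1 152. ]
10 [497.2 172.2 143.2]
0 [485.4 167.9 132. ]
pre [652.7 228.7 114. ]
```

View pics/t14.png

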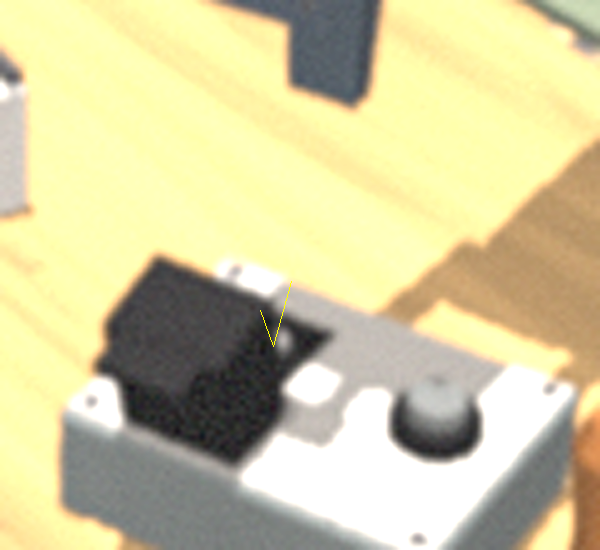

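Emit:
play_rows(
  increments=[
    [37,13.5,0,0,1],
    [37,13.5,0,0,1],
    [37,13.5,0,0,1],
    [37,13.5,0,0,1],
    [37,13.3,0,0,1],
    [0,0,-30,0,1],
    [0,0,-30,0,1],
    [0,0,-15,0,1],
    [0,0,-6,0,1],
    [0,0,0,0,1],
    [-9,-3.3,-1,0,1],
    [-9,-3.3,-1,0,1],
    [-9,-3.3,11,0,1],
    [-6,-2.2,6,0,1],
    [-6,-2.2,6,0,1],
    [-6,-2.2,5,0,1],
    [-6,-2.2,5,0,1],
    [0,0,0,0,1],
  ],
)

```text
time_s: 17.8
ee_pos: [601.6, 209.9, 145.3]
ee_rot: [179.9, 0.0, 110.0]
force: [3.1, 2.0, 3.0]
gripper_width: 0.2
```

```bash
python3 - <<'E'
from h import *
f=cv2.resize(env.grab_frame("scene")[190:300,330:450,::-1],None,fx=5,fy=5,interpolation=cv2.INTER_CUBIC)
f=cv2.convertScaleAbs(f,alpha=1.4,beta=10)
wire(f,85,330,190,5,(0,255,255))
cv2.imwrite("pics/t15.png",f);s=env.state();print(s["force"],s["ee_pos"])
E
```

```text
[4.28213963 1.42580415 2.9406846 ] [601.63164193 209.97651345 144.76125201]
```

View pics/t15.png

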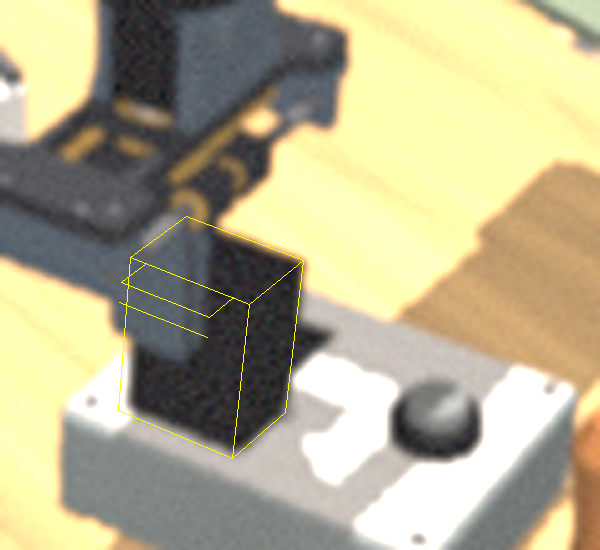

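Emit:
play_rows(
  increments=[
    [-7,-2.5,4,0,1],
    [-7,-2.6,4,0,1],
    [-7.5,-2.7,2.5,0,1],
    [-7.5,-2.7,2.5,0,1],
    [-7.8,-2.8,1.2,0,1],
    [-7.8,-2.9,1.2,0,1],
    [-7.9,-2.8,0,0,1],
    [-7.9,-2.9,-0.5,0,1],
    [-7.7,-2.8,-1.7,0,1],
    [-7.7,-2.8,-1.7,0,1],
    [0,0,0,0,1],
  ],
)

```text
time_s: 19.23
ee_pos: [524.7, 182.1, 155.6]
ee_rot: [-179.9, -0.0, 110.0]
force: [-0.6, 0.3, 0.2]
gripper_width: 0.4
```

```bash
python3 - <<'E'
from h import *
f=cv2.resize(env.grab_frame("scene")[190:300,330:450,::-1],None,fx=5,fy=5,interpolation=cv2.INTER_CUBIC)
f=cv2.convertScaleAbs(f,alpha=1.4,beta=10)
wire(f,35,330,190,5,(0,255,255))
cv2.imwrite("pics/t16.png",f);s=env.state();print(s["force"],s["ee_pos"])
E
```

```text
[-0.01308254  0.17923633 -0.89470041] [525.28199776 182.32507769 155.70312751]
```

View pics/t16.png

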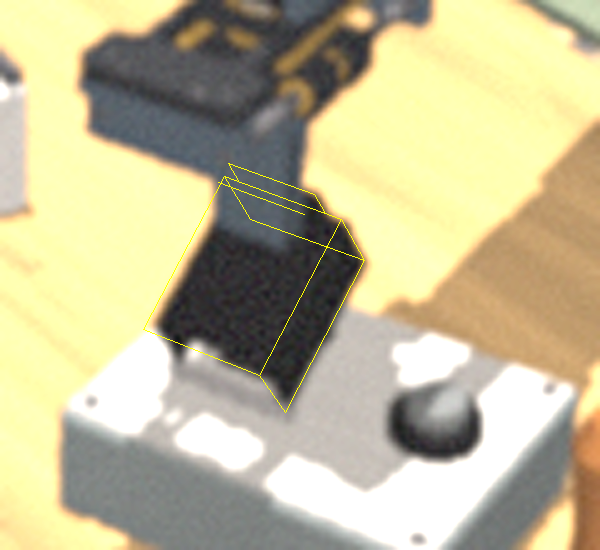

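Following well (about 35°). Continue to shut.

Emit:
play_rows(
  increments=[
    [-7.3,-2.6,-2.5,0,1],
    [-7.3,-2.7,-3,0,1],
    [-6.7,-2.4,-4,0,1],
    [-6.7,-2.5,-4.5,0,1],
    [-6,-2.2,-5.5,0,1],
    [-6,-2.2,-5.5,0,1],
    [-3,-1.1,-2,0,1],
    [0,0,0,0,1],
  ],
)

```text
time_s: 20.27
ee_pos: [482.4, 166.7, 128.7]
ee_rot: [-180.0, 0.0, 110.0]
force: [0.0, 0.5, -0.2]
gripper_width: 0.7
```

```bash
python3 - <<'E'
from h import *
f=cv2.resize(env.grab_frame("scene")[190:300,330:450,::-1],None,fx=5,fy=5,interpolation=cv2.INTER_CUBIC)
f=cv2.convertScaleAbs(f,alpha=1.4,beta=10)
cv2.imwrite("pics/t17.png",f);s=env.state();print(s["force"],s["ee_pos"])
E
```

```text
[ 0.29092053  0.90869206 -0.18112328] [482.61048984 166.73436699 128.88089833]
```

View pics/t17.png

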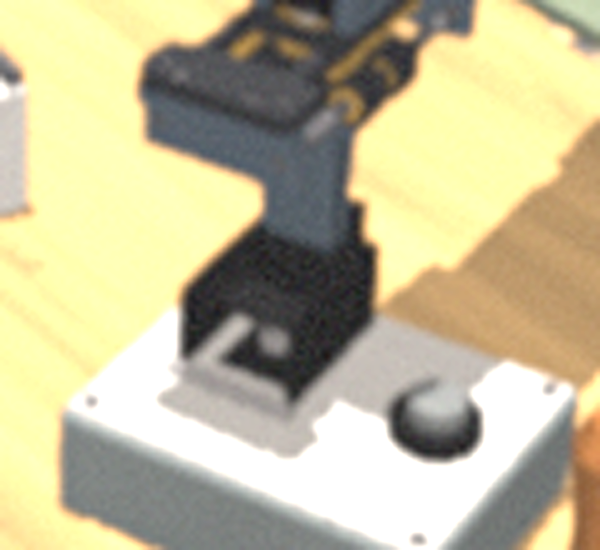

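Emit:
play_rows(
  increments=[
    [-3,-1.1,-1,0,1],
    [-3,-1.1,-1,0,1],
    [0,0,0,0,1],
  ],
)

```text
time_s: 20.7
ee_pos: [480.5, 165.9, 128.3]
ee_rot: [179.4, 0.0, 110.0]
force: [7.5, 3.0, -1.8]
gripper_width: 0.8
```

Emit:
play_rows(
  increments=[
    [1,0.4,-3,0,1],
    [0,0,-3,0,1],
    [0,0,0,0,1],
  ],
)

```text
time_s: 21.08
ee_pos: [481.1, 166.1, 122.4]
ee_rot: [179.5, 0.0, 110.0]
force: [6.8, 2.0, 2.2]
gripper_width: 0.6
```

Emit:
play_rows(
  increments=[
    [0.5,0.2,-2,0,1],
    [0.5,0.2,-2,0,1],
    [0,0,0,0,1],
  ],
)

```text
time_s: 21.45
ee_pos: [481.1, 166.1, 121.9]
ee_rot: [179.6, 0.0, 110.0]
force: [-2.5, -2.4, 29.4]
gripper_width: 0.4
```

Emit:
play_rows(
  increments=[
    [3,1.1,5,0,1],
    [3,1.1,20,0,1],
    [0,0,30,0,1],
    [0,0,20,0,1],
    [0,0,0,0,1],
  ],
)

```text
time_s: 22.08
ee_pos: [484.8, 167.6, 192.5]
ee_rot: [179.9, 0.0, 110.0]
force: [-0.5, 0.1, -0.4]
gripper_width: 0.2
```

```bash
python3 - <<'E'
from h import *
a=np.array((185,341))/5+[215,245]-.4; b=np.array((410,246))/5+[335,220]-.4
for z in (60,70,75,80,85,90):
  print(z,[(Rz(-B[2])@(unproj(n,u,z)-[B[0],B[1],0])).round(1)[:2] for n,u in(("top",a),("scene",b))])
f=cv2.resize(env.grab_frame("scene")[190:300,330:450,::-1],None,fx=5,fy=5,interpolation=cv2.INTER_CUBIC)
f=cv2.convertScaleAbs(f,alpha=1.4,beta=10)
wire(f,0,330,190,5,(0,255,255))
cv2.imwrite("pics/t18.png",f);s=env.state();print(s["force"],s["ee_pos"])
E
```

```text
60 [array([-4.4, 59. ]), array([-32.6,  41.7])]
70 [array([-4.5, 57.8]), array([-20.6,  47.1])]
75 [array([-4.5, 57.2]), array([-14.6,  49.7])]
80 [array([-4.5, 56.6]), array([-8.7, 52.4])]
85 [array([-4.5, 56. ]), array([-2.7, 55.1])]
90 [array([-4.5, 55.4]), array([ 3.3, 57.8])]
[ 0.10768962 -0.18635275  0.57216201] [484.08815097 167.36788453 191.41271873]
```

View pics/t18.png

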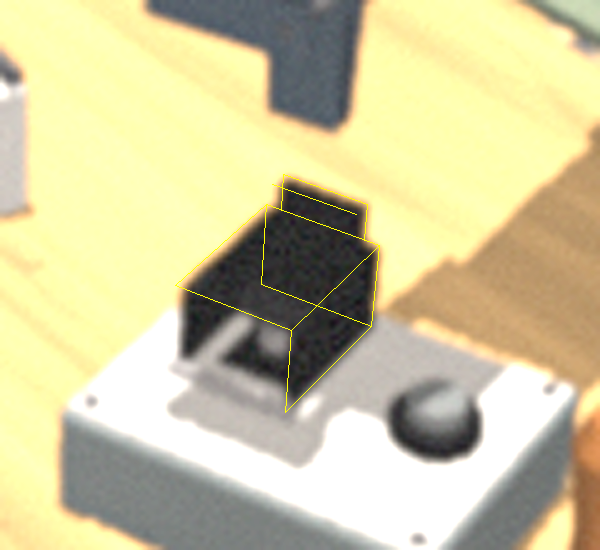

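```bash
python3 - <<'E'
from h import *
print(bx(-3,98,55.5)-env.state()["ee_pos"],bx(-3,98,55.5))
E
```

```text
[  1.91184903  97.03211547 -93.41271873] [486.  264.4  98. ]
```

Emit:
play_rows(
  increments=[
    [0,30,0,0,1],
    [1,35,0,0,1],
    [1,32,0,0,1],
    [0,0,-40,0,1],
    [0,0,-30,0,1],
    [0,0,-15,0,1],
    [0,0,0,0,1],
  ],
)

```text
time_s: 23.0
ee_pos: [485.8, 264.0, 105.4]
ee_rot: [-179.8, 0.0, 110.0]
force: [0.5, 0.0, -0.8]
gripper_width: 0.1
```

```bash
python3 - <<'E'
from h import *
f=cv2.resize(env.grab_frame("scene")[190:300,330:450,::-1],None,fx=5,fy=5,interpolation=cv2.INTER_CUBIC)
cv2.imwrite("pics/t19.png",f);s=env.state();print(s["force"],s["ee_pos"])
E
```

```text
[-0.31047627  0.58229065  0.56387915] [486.65861758 264.44554687 106.61963584]
```

View pics/t19.png

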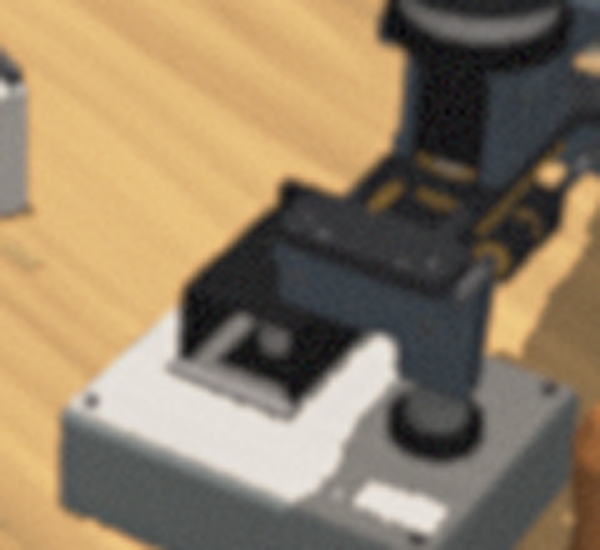

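Over the button. Press gently, watching the force.

Emit:
play_rows(
  increments=[
    [0,0,-3,0,1],
    [0,0,-3,0,1],
    [0,0,-2,0,1],
    [0,0,0,0,1],
  ],
)

```text
time_s: 23.55
ee_pos: [486.6, 264.5, 98.9]
ee_rot: [180.0, -0.0, 110.0]
force: [-0.8, -0.3, -0.4]
gripper_width: 0.6
```

Emit:
play_rows(
  increments=[
    [0,0,-2,0,1],
    [0,0,0,0,1],
  ],
)

```text
time_s: 23.8
ee_pos: [486.6, 264.5, 96.7]
ee_rot: [-180.0, 0.0, 110.0]
force: [0.8, 0.1, -0.8]
gripper_width: 1.0
```

Emit:
play_rows(
  increments=[
    [0,0,-2,0,1],
    [0,0,0,0,1],
  ],
)

```text
time_s: 24.05
ee_pos: [486.8, 264.7, 95.0]
ee_rot: [180.0, -0.0, 110.0]
force: [-0.5, -0.4, 2.7]
gripper_width: 0.2
```

Emit:
play_rows(
  increments=[
    [0,0,-2,0,1],
    [0,0,-2,0,1],
    [0,0,0,0,1],
  ],
)

```text
time_s: 24.42
ee_pos: [486.8, 264.6, 91.0]
ee_rot: [180.0, -0.0, 110.0]
force: [-0.5, -1.0, 4.4]
gripper_width: 0.4
```

Emit:
play_rows(
  increments=[
    [0,0,-2,0,1],
    [0,0,-1,0,1],
    [0,0,0,0,1],
  ],
)

```text
time_s: 24.8
ee_pos: [486.9, 264.7, 90.1]
ee_rot: [179.9, -0.0, 110.0]
force: [-4.3, -2.4, 16.7]
gripper_width: 0.4
```

Emit:
play_rows(
  increments=[
    [0,0,-1,0,1],
    [0,0,-1,0,1],
    [0,0,0,0,1],
  ],
)

```text
time_s: 25.18
ee_pos: [486.9, 264.7, 89.9]
ee_rot: [179.9, -0.0, 110.0]
force: [-7.6, -3.3, 28.1]
gripper_width: 0.5
```

Emit:
play_rows(
  increments=[
    [0,0,5,0,1],
    [0,0,15,0,1],
    [0,0,40,0,1],
    [0,0,50,0,1],
    [-20,-40,20,0,1],
    [-30,-60,0,0,1],
    [-20,-60,0,0,1],
    [0,-60,0,0,1],
    [0,-60,0,0,1],
    [0,-60,0,0,1],
    [0,0,0,0,1],
    [0,0,0,0,1],
  ],
)

```text
time_s: 26.68
ee_pos: [418.8, -70.4, 215.7]
ee_rot: [-180.0, -0.1, 109.9]
force: [0.3, 0.1, -0.2]
gripper_width: 0.7
```

```bash
python3 - <<'E'
from h import *
cv2.imwrite("pics/e1.png",env.grab_frame("top")[:,:,::-1])
f=env.grab_frame("scene")[:,:,::-1]
cv2.imwrite("pics/e2.png",cv2.resize(f[150:380,160:480],None,fx=2.5,fy=2.5,interpolation=cv2.INTER_CUBIC));print(env.state()["force"])
E
```

```text
[0.34660618 0.0146007  0.32069769]
```

View pics/e1.png

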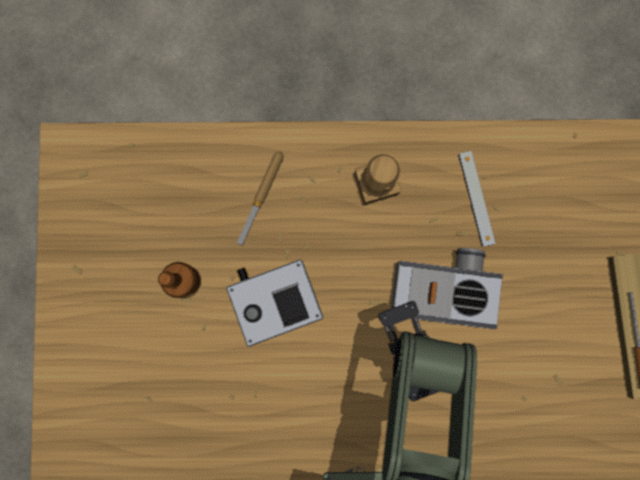

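View pics/e2.png

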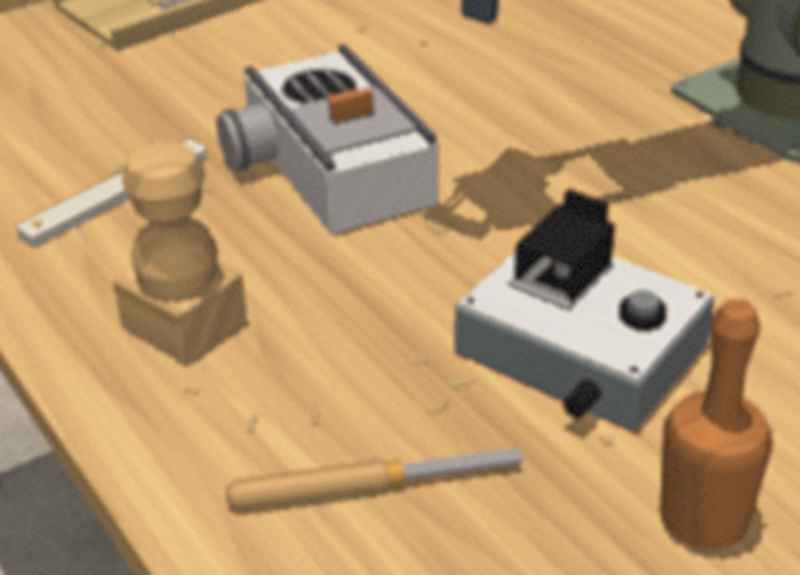

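```bash
python3 - <<'E'
from h import *
a=cv2.imread("pics/scene0.png");b=env.grab_frame("scene")[:,:,::-1]
o=[]
for im in(a,b):
  g=cv2.convertScaleAbs(cv2.resize(im[220:280,355:415],None,fx=6.5,fy=6.5,interpolation=cv2.INTER_CUBIC),alpha=1.6,beta=10)
  for an,col in((-.45,(0,0,255)),(.45,(0,255,0))):
    p=(proj("scene",bx(-20+32*np.sin(an),62+32*np.cos(an)))[0]-[355,220])*6.5
    cv2.circle(g,p.astype(int).tolist(),3,col,1)
  o.append(g)
cv2.imwrite("pics/e3.png",np.hstack(o))
E
```

```text
(no output)
```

View pics/e3.png

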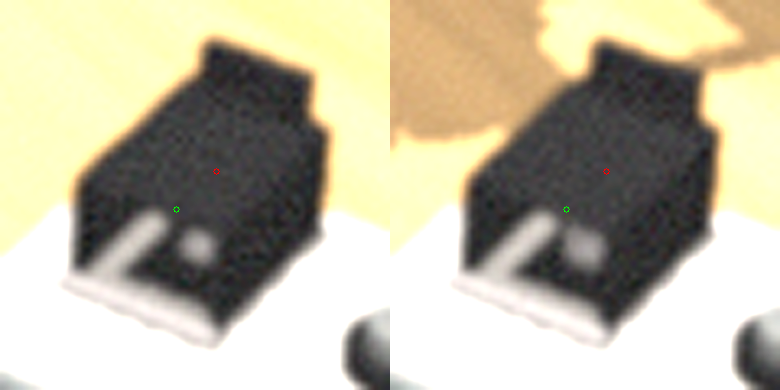

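```bash
python3 -c "
from workcell import env
print(env.job_done())"
```

```text
the job is handed in; nothing more can be done
None
```

The whole job was done in the order asked and handed in at about 27 s, against the 72 s limit. The hand-in gave no verdict.

| Step | What the checks showed |
|---|---|
| Shutter opened | It was pushed to its stop: about 30 N, with the last 8 mm of commanded travel giving only 0.4 mm. The opening's grille is uncovered. |
| Cover opened | It reached its end stop at 33 N, and the picture matched the outline drawn for 109°. |
| Toggle flipped | It was pushed towards the hinge to its stop: a 3 mm command moved it 0.3 mm, at about 12 N. |
| Cover closed | A press on the roof met resistance with the fingertips at 108 mm, the roof's height when shut, and the picture matched the outline of the shut cover. |
| Start button pressed | It went down about 6 mm to a hard stop at 28 N. It was then let go. |

In the final pictures the bust, mallet, gouge and rule are where they started. The arm is clear and reads no force.

Some checks were less exact or did not quite agree:
- **Shutter position:** measured from above, the shutter came out about 3 mm short of its nominal end. The same pictures put the opening itself about 5 mm off, so I put this down to measuring error and relied on the stop force.
- **Cover while opening:** it lagged behind the finger by 5–10° because the finger contact was not quite where I had modelled it. I corrected this on the way.
- **Toggle after closing:** it is mostly hidden by the closed cover, so its last clear view was before closing.

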